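# Switch the jewellery cleaner over to rinsing

## Robot

A 7-joint arm with a two-finger parallel gripper is mounted at the origin on the work surface. World frame = base frame: x ahead of the robot, y to its left, z up, the work surface at z = 0. Lengths are in m, angles in rad, forces in N, time in s.
With the tool pointing down it reaches from about 0.425 to 0.875 m from the base axis. Payload 4.7 kg.
Tool frame: the origin (TCP) lies on the centre line of the jaws, within the pads' length; the fingertips stand 14 mm ahead of it and the grasp point (between the pads) lies 5 mm behind it; z points along the fingers, y is the line along which they close (so a half turn about z gives the same grasp; the last joint's range is limited). The gripper opens to 87 mm and grips with 3 to 60 N. Pads are 19 mm wide; open, the fingers measure 117 mm over their backs; the gripper's body (75 mm by 190 mm) begins 51 mm behind the grasp point.
Start: joints at [1.233, 0.321, -0.07, 1.45, 0.023, 1.371, -0.057], TCP at [0.224, -0.61, 0.237] pointing down, gripper open.
Joint ranges: [-2.86, 2.86], [-0.3, 2.09], [-1.38, 1.24], [0.06, 2.45], [-1.56, 4.7], [0.09, 2.05], [-2.69, 2.69]. Speed limits (rad/s): [2.57, 2.57, 3.14, 3.14, 3.14, 3.14, 3.14].

## Interface

Orientations are given as a rotation vector (axis times angle).
In Python, from bench import ctrl gives the robot as it stands.
- The arm moves only by the tool send_rows, never from a script. Its argument "steps" is a list of rows, each an object of numbers: "tx", "ty", "tz": the shift along the tool's x, y, z in units of 60 mm (1.0 is 60 mm); "turn": the turn about the tool's z in units of 8 degrees (1.0 is 8 degrees); "grip": the opening, from 0 (shut) to 1 (fully open). A call has 1 to 12 rows; each row shifts and turns the commanded pose from where the row before left it, along the tool's axes as they then stand; what a row does not reach is not made up. A row lasts 1/8 s, in which the tool goes at most 62.5 mm and 10.7 degrees, less where a joint would pass 70% of its speed; a pose out of reach is approached as far as the arm can. A call is refused whole if a number of a shift passes 1 or a number of a turn 1, either way. A call with a gripper value outside its range is refused whole. The fingers move at their own pace and stop on an object; "newtons" is the grip in N (left out, the last holds). Time passes only in rows, so rows that do not move let the fingers close. It gives the time, the measured TCP pose, the force, the opening and the grip force at its end, in the units of the state.
- ctrl.get_state(): the state, without advancing time (a new reading comes with each control period).
- ctrl.get_image(name): name is "scene" or "top"; returns a dict with "pixels" (384x512x3 uint8, red, green, blue), "K" (3x3 intrinsics, pixels), "dist" ([k1, k2, p1, p2, k3] as OpenCV has them; the pictures are not rectified), "cam_to_world" (4x4, takes a point from camera to world coordinates). Camera axes: x right, y down, z forward; pixel columns grow to the right and rows downward; lengths in m; the calibration is good to about 2 mm. A picture is of the moment at which its call begins. There is no depth.
- ctrl.close_job(): hands the job in; it is judged then, once.
The state is a dict: "time": time; "joint_positions": joint angles; "qd": joint speeds; "joint_torque": joint torques, N m; "position": TCP position; "tool_rot": TCP orientation; "ft_force": force on the tool from outside, world axes, zero at the start; "torque": the same for the moment, N m; "grip_width": opening from 0.0 (shut) to 1.0 (fully open); "grip_force": force on a finger pad.
Only numpy, scipy, OpenCV 4.12 (cv2) and the standard library are available. Lean on these libraries where they do the work, as an engineer would, in place of code of your own. Each camera call takes 0.05 s, during which the arm holds its last target. There are 200 camera calls.

## Task

Switch the jewellery cleaner from washing to rinsing: press the red push-pull cap fully home on its bottle and pull the blue one all the way up on its bottle, in either order. Only when both caps are set, press the cleaner's white key fully down and let it go, and then do the same with the green key. Leave the yellow key alone, leave both caps as you set them, and do not shift the other things on the bench.

Things in the scene. Friction and masses are not known exactly. Their poses are not given: they have to be found in the camera images.
- bottle_red: White bottle with a red band, fixed to the bench: steel foot 100 mm across and 8 mm high, body 82 mm across, shoulder top 104 mm above the bench. Origin at the centre of its underside, z up. It carries the red cap.
- cap_red (a joint): Height of the red cap above its closed place, m: 0 = fully home, 0.028 = fully up. It is held firmly by its detent: it takes about 7 N to slide it up or down, and it stays where it is left. It does not come off.
- cap_red_top (a point): Centre of the top face of the red cap: a ribbed red upright cylinder, 44 mm across (46 mm over the ribs) and 55 mm high, on the bottle's axis. Top 161 mm above the bench when home, 189 mm when fully up. z up.
- bottle_blue: The same bottle with a blue band. It may stand to the left or the right of the red one. It carries the blue cap.
- cap_blue (a joint): Height of the blue cap above its closed place, m: 0 = fully home, 0.028 = fully up. Same hold and force as the red cap.
- cap_blue_top (a point): Centre of the top face of the blue cap, of the same size as the red cap: 161 mm above the bench when home, 189 mm when fully up.
- bath: White ultrasonic cleaner, fixed to the bench: 220 mm (its x) by 260 mm (its y), top deck 110 mm high, with a steel and glass lid (up to 127 mm high) on its +x part. Three round keys stand in a row along its y, 75 mm apart, 75 mm from its centre towards its -x side, in any order. Origin at the centre of its underside.
- key_white_top (a point): Centre of the top of the white key (rinse): 32 mm round spring key in a black housing on the cleaner's deck, moves straight down, origin on its top face.
- key_white (a joint): Depth of the white key, m: 0 = released, 0.006 = fully down (about 5 N). Springs back.
- key_green_top (a point): Centre of the top of the green key (start), same kind.
- key_green (a joint): Depth of the green key, m: 0 = released, 0.006 = fully down (about 5 N).
- key_yellow_top (a point): Centre of the top of the yellow key (not to be pressed), same kind.
- key_yellow (a joint): Depth of the yellow key, m: 0 = released, 0.006 = fully down.
- tin: Bystander: brown-labelled tin, 68 mm across, 110 mm high, loose on the bench. Origin at the centre of its underside.
- pink_jar: Bystander: white jar with a pink lid, 60 mm across, 75 mm high, loose. Origin at the centre of its underside.
- bangle: Bystander: silver bangle lying flat, 68 mm across, 12 mm high, loose. Origin at the centre of its underside.
- brush: Bystander: small brush 170 mm long lying on the bench, loose. Origin under its middle, its x along the brush.
Mind the look-alikes: they are no part of the job. What is shaped like the bottle_blue but pink, purple or turquoise is not meant.

How it is judged:
On the way, in this order (a step that is already met when the one before it is completed fails the run):
1. the red cap is home (under 3 mm) and the blue cap is up (over 24 mm) (value of joint cap_red below 0.003 m and value of joint cap_blue above 0.024 m), for 0.2 s.
2. the white key is pressed down (over 4.5 mm) (value of joint key_white above 0.0045 m), for 0.04 s.
3. the white key is released (value of joint key_white below 0.0015 m), for 0.04 s.
4. then the green key is pressed down (over 4.5 mm) (value of joint key_green above 0.0045 m), for 0.04 s.
At the end, for the whole second after the job is handed in: The red cap is home (under 3 mm up), the blue cap is up (over 24 mm of its 28 mm), all three keys are released (under 1.5 mm down) (all of step 1 and value of joint each of key_white, key_green, key_yellow below 0.0015 m); the robot touches nothing.
It fails at once if the yellow key is pressed (over 2.5 mm) (value of joint key_yellow above 0.0025 m).
It fails at once if the white or green key is pressed (over 3 mm) while the red cap is not home or the blue cap is not up (value of joint any of key_white, key_green above 0.003 m and not (value of joint cap_red below 0.003 m and value of joint cap_blue above 0.024 m)).
It fails at once if the tin, the pink jar, the bangle or the brush is moved by more than 30 mm (distance of any of tin, pink_jar, bangle, brush from where it was at the start of the episode above 0.03 m).
It also fails if it takes over 61 s, if anything falls off the work surface, if the arm or the gripper's body presses on something with over 40 N, if the wrist force passes 120 N, or if a joint passes its speed limit or range.

## Working session

There is one attempt and no reset: what is moved stays moved. The work goes in short steps, Python scripts to look and compute and a tool call to move; the robot and the scene stay as the last step left them, time stands still between calls to the robot, and variables do not carry over. Pictures are saved under pics/ and viewed, at most 10 in all, crops included, and the job is handed in when it is done.

Besides the shell and the picture viewer there is one more tool, called in YAML: its name, and indented under it one key for each argument. send_rows: Moves the arm, as the interface text tells. Its arguments: {"type":"object","properties":{"steps":{"type":"array"},"newtons":{"type":"number"}},"required":["steps"]}

```bash
mkdir -p pics
cat > h.py <<'E'
import cv2,numpy as np
from bench import ctrl
def im(n): return ctrl.get_image(n)
def save(d,f,crop=None,s=1):
    p=d["pixels"][:,:,::-1]
    if crop: x0,y0,x1,y1=crop; p=p[y0:y1,x0:x1]
    cv2.imwrite("pics/"+f,cv2.resize(p,None,fx=s,fy=s,interpolation=cv2.INTER_CUBIC))
def at(d,u,v,z):
    q=cv2.undistortPoints(np.array([[[u,v]]],float),np.array(d["K"]),np.array(d["dist"]))[0,0]
    T=np.array(d["cam_to_world"]); r=T[:3,:3]@[q[0],q[1],1]; o=T[:3,3]
    return o+r*(z-o[2])/r[2]
def proj(d,P):
    T=np.linalg.inv(np.array(d["cam_to_world"])); rv=cv2.Rodrigues(T[:3,:3])[0]
    return cv2.projectPoints(np.array(P,float).reshape(-1,3),rv,T[:3,3],np.array(d["K"]),np.array(d["dist"]))[0][:,0]
E
python3 - <<'E'
from h import *
a=im("top");b=im("scene");save(a,"top.png",s=1.5);save(b,"scene.png",s=1.5)
print(np.round(a["cam_to_world"],3),np.round(b["cam_to_world"],3),ctrl.get_state())
E
```

```text
[[-7.000e-03 -9.950e-01  9.600e-02  4.830e-01]
 [-1.000e+00  7.000e-03 -1.000e-03  5.000e-02]
 [ 1.000e-03 -9.600e-02 -9.950e-01  1.109e+00]
 [ 0.000e+00  0.000e+00  0.000e+00  1.000e+00]] [[-0.472  0.556 -0.684  1.076]
 [ 0.882  0.317 -0.35   0.294]
 [ 0.022 -0.768 -0.64   0.632]
 [ 0.     0.     0.     1.   ]] {'time': 0.1, 'joint_positions': array([ 1.23307366,  0.32173806, -0.07012595,  1.45156055,  0.02259609,
        1.37078244, -0.05691845]), 'qd': array([ 2.34751405e-05, -9.18327775e-04, -1.47635927e-03, -2.40892805e-03,
        3.86228046e-05,  6.07199853e-04, -1.43956815e-03]), 'joint_torque': array([-2.27431974e-04, -4.92571449e+01, -4.05905563e-01, -3.13397849e+01,
       -6.41935738e-02,  3.95521824e-02,  7.63275352e-05]), 'position': array([ 0.22381527, -0.60975065,  0.23557441]), 'tool_rot': array([-3.09146273e+00, -5.49579547e-01,  5.84468312e-04]), 'ft_force': array([0.7905227 , 0.21193822, 0.50451335]), 'torque': array([-0.00795811, -0.0062093 , -0.00156052]), 'grip_force': 0.0, 'grip_width': 1.003616886431692}
```

View pics/top.png

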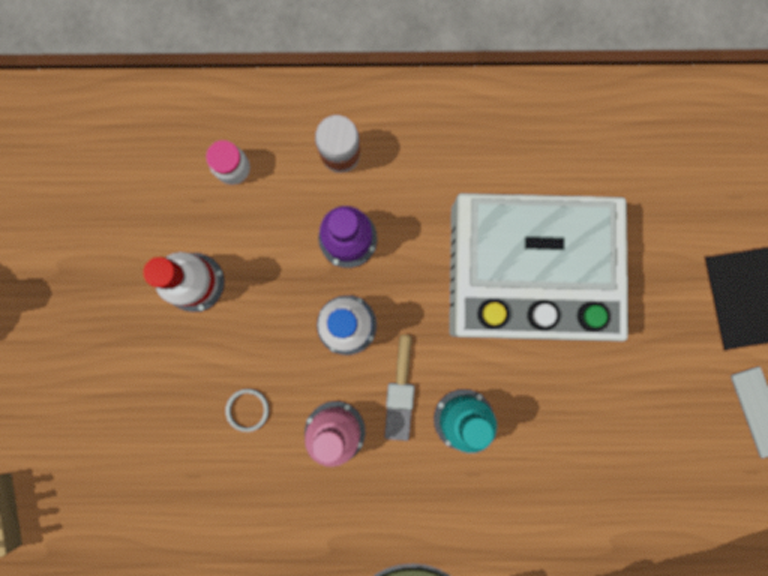

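View pics/scene.png

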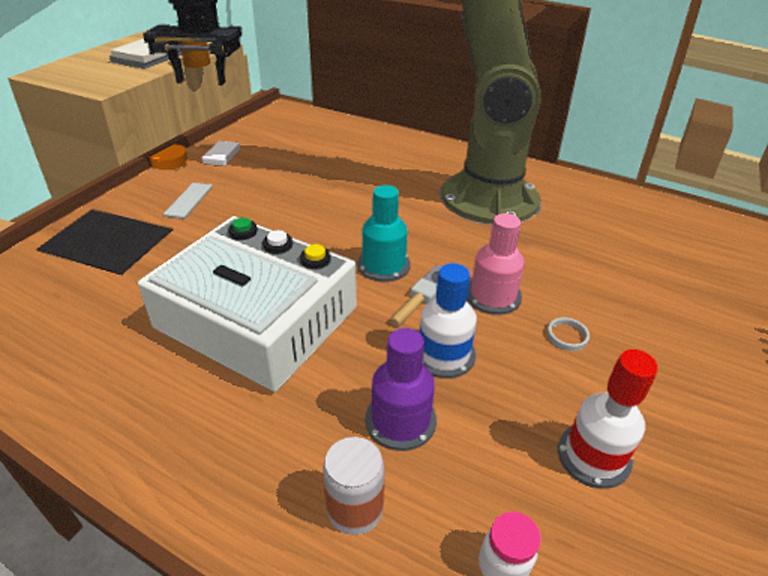

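The top view (pixels at 1.5x) shows:
- Red cap up at (163,272) and blue cap home at (342,323).
- Keys: yellow (494,314), white (545,315), green (596,317).

Things that could be taken for the blue-banded bottle: purple (345,235), pink (330,440) and turquoise (470,425). I choose the white-bodied bottle with the blue cap at (342,323). The pink jar (225,158) could be confused with red, so I choose the true red cap at (163,272).

```bash
cat > m.py <<'E'
from h import *
from scipy.optimize import least_squares
a=im("top");b=im("scene")
def cen(d,seed,tol=30):
    hsv=cv2.cvtColor(d["pixels"],cv2.COLOR_RGB2LAB).astype(int)
    u,v=int(seed[0]/1.5),int(seed[1]/1.5)
    m=(np.abs(hsv-hsv[v,u]).max(2)<tol).astype(np.uint8)
    n,l,s,c=cv2.connectedComponentsWithStats(m,connectivity=4)
    k=l[v,u]; return c[k],s[k]
def tri(pa,pb):
    f=lambda P:np.r_[proj(a,P)[0]-pa,proj(b,P)[0]-pb]
    r=least_squares(f,[.5,0,.12]);return r.x,np.abs(r.fun).max()
for n,s,t in [("yel",(494,314),(315,252)),("wht",(545,315),(278,237)),("grn",(596,317),(242,225))]:
    pa,sa=cen(a,s);pb,sb=cen(b,t)
    x,e=tri(pa,pb);print(n,pa.round(1),sa,pb.round(1),sb,x.round(4),round(e,2), at(a,*pa,.122).round(4))
for n,s,z in [("red",(163,272),.189),("blue",(342,323),.161)]:
    pa,sa=cen(a,s,25);print(n,pa.round(1),sa,at(a,*pa,z).round(4))
E
cat >> m.py <<'E'
save(a,"crop1.png",(80,150,270,250),4)
E
python3 m.py
```

```text
yel [329.4 208.7] [323 202  14  14 145] [209.7 166.4] [204 163  13   8  81] [ 0.5142 -0.1223  0.1286] 0.07 [ 0.5144 -0.1236  0.122 ]
wht [363.2 209.5] [357 203  13  14 143] [183.1 156.1] [171 150  20  11  86] [ 0.5125 -0.1982  0.1307] 0.7 [ 0.512  -0.1992  0.122 ]
grn [397.  210.5] [391 204  13  14 146] [160.7 147.8] [155 145  12   7  65] [ 0.5092 -0.2726  0.1288] 0.05 [ 0.5094 -0.2747  0.122 ]
red [104.8 180.7] [ 95 171  20  21 324] [0.5742 0.3584 0.189 ]
blue [227.7 215. ] [218 206  20  19 300] [0.5011 0.1021 0.161 ]
```

View pics/crop1.png

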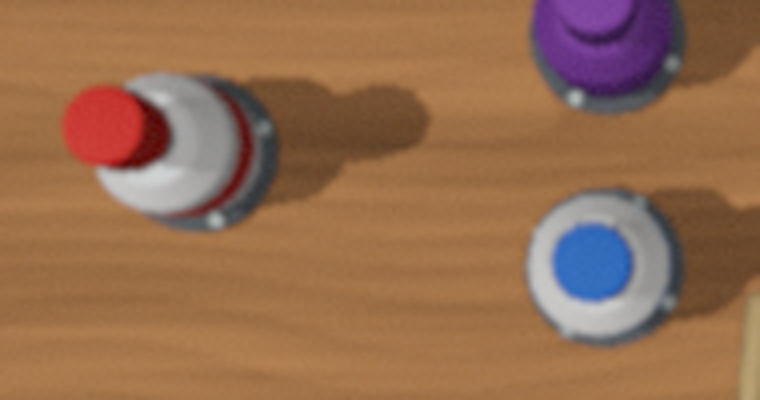

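The crop shows the red cap top at about (106,181.6) and the blue at (228,215.4) in image pixels. The key spacing comes out at 75 mm, and their triangulated height is about 0.129. Next I raise, align the tool with the world axes and head for blue.

send_rows:
  steps:
    - {"turn": 0.9,"tz": -0.4,"grip": 1}
    - {"turn": 0.9,"tz": -0.4}
    - {"turn": 0.72}
    - {"tx": 0.8}
    - {"tx": 0.8}
    - {"tx": 0.8}
    - {"tx": 0.8}
    - {"tx": 0.8}
    - {"tx": 0.6}
    - {"ty": -0.7}
    - {"ty": -0.7}
    - {"ty": -0.7}
  newtons: 40

```text
validation failed for argument at $.st...
```

Run:
```python
from h import *
a=im("top")
for n,p,z in [("red",(106,181.6),.189),("blue",(228,215.4),.161)]:
    P=at(a,*p,z);print(n,P.round(4))
    c=np.array([[P[0]+.05*np.cos(t),P[1]+.05*np.sin(t),.008] for t in np.linspace(0,6.28,60)])
    for q in proj(a,c): cv2.circle(a["pixels"],tuple(int(round(x)) for x in q),0,(0,255,0),-1)
save(a,"foot.png",(80,150,270,250),4)
s=ctrl.get_state();print(s["position"],s["tool_rot"],s["time"])
```

```text
red [0.5724 0.3558 0.189 ]
blue [0.5003 0.1014 0.161 ]
[ 0.22386767 -0.60999986  0.23605823] [-3.09233522e+00 -5.49603920e-01  2.95412692e-04] 0.25
```

View pics/foot.png

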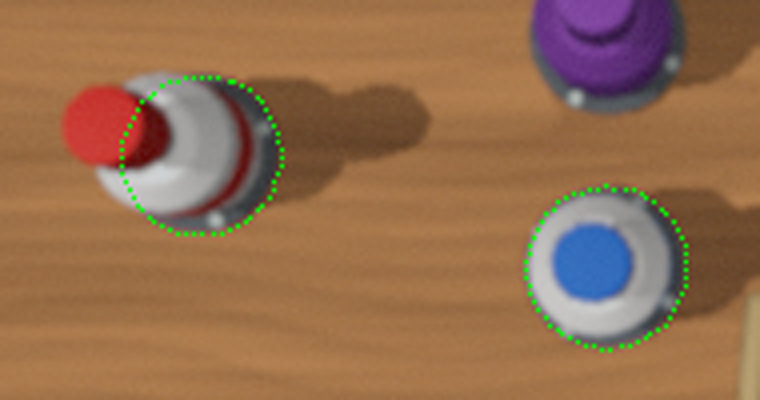

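The predicted foot circles fit to about 1 px. The move was refused, probably because rows need every field, so I'll fill in all of them.

send_rows:
  steps:
    - {"tx": 0,"ty": 0,"tz": -0.4,"turn": 0.9,"grip": 1}
    - {"tx": 0,"ty": 0,"tz": -0.4,"turn": 0.9,"grip": 1}
    - {"tx": 0,"ty": 0,"tz": 0,"turn": 0.72,"grip": 1}
    - {"tx": 0.8,"ty": 0,"tz": 0,"turn": 0,"grip": 1}
    - {"tx": 0.8,"ty": 0,"tz": 0,"turn": 0,"grip": 1}
    - {"tx": 0.8,"ty": 0,"tz": 0,"turn": 0,"grip": 1}
    - {"tx": 0.8,"ty": 0,"tz": 0,"turn": 0,"grip": 1}
    - {"tx": 0.8,"ty": 0,"tz": 0,"turn": 0,"grip": 1}
    - {"tx": 0.6,"ty": 0,"tz": 0,"turn": 0,"grip": 1}
    - {"tx": 0,"ty": -0.7,"tz": 0,"turn": 0,"grip": 1}
    - {"tx": 0,"ty": -0.7,"tz": 0,"turn": 0,"grip": 1}
    - {"tx": 0,"ty": -0.7,"tz": 0,"turn": 0,"grip": 1}
  newtons: 40

```text
time: 1.75
position: [0.5001, -0.4828, 0.2839]
tool_rot: [-3.141, -0.0, 0.001]
ft_force: [0.7, -0.3, 0.1]
grip_width: 1.001
grip_force: 0.0
```

send_rows:
  steps:
    - {"tx": 0,"ty": -0.81,"tz": 0,"turn": 0,"grip": 1}
    - {"tx": 0,"ty": -0.81,"tz": 0,"turn": 0,"grip": 1}
    - {"tx": 0,"ty": -0.81,"tz": 0,"turn": 0,"grip": 1}
    - {"tx": 0,"ty": -0.81,"tz": 0,"turn": 0,"grip": 1}
    - {"tx": 0,"ty": -0.81,"tz": 0,"turn": 0,"grip": 1}
    - {"tx": 0,"ty": -0.81,"tz": 0,"turn": 0,"grip": 1}
    - {"tx": 0,"ty": -0.81,"tz": 0,"turn": 0,"grip": 1}
    - {"tx": 0,"ty": -0.81,"tz": 0,"turn": 0,"grip": 1}
    - {"tx": 0,"ty": -0.81,"tz": 0,"turn": 0,"grip": 1}
    - {"tx": 0,"ty": -0.81,"tz": 0,"turn": 0,"grip": 1}
    - {"tx": 0,"ty": -0.81,"tz": 0,"turn": 0,"grip": 1}
    - {"tx": 0,"ty": -0.81,"tz": 0,"turn": 0,"grip": 1}

```text
time: 3.25
position: [0.4998, 0.1004, 0.2847]
tool_rot: [3.141, -0.0, 0.001]
ft_force: [0.2, -0.8, -0.2]
grip_width: 0.997
grip_force: 0.0
```

send_rows:
  steps:
    - {"tx": 0,"ty": 0,"tz": 0,"turn": 0,"grip": 1}
    - {"tx": 0,"ty": 0,"tz": 0,"turn": 0,"grip": 1}

```text
time: 3.5
position: [0.5, 0.0982, 0.2844]
tool_rot: [3.141, -0.0, -0.0]
ft_force: [0.3, 0.0, -0.3]
grip_width: 0.994
grip_force: 0.0
```

send_rows:
  steps:
    - {"tx": 0,"ty": -0.07,"tz": 0.5,"turn": 0,"grip": 1}
    - {"tx": 0,"ty": 0,"tz": 0.5,"turn": 0,"grip": 1}
    - {"tx": 0,"ty": 0,"tz": 0.5,"turn": 0,"grip": 1}
    - {"tx": 0,"ty": 0,"tz": 0.5,"turn": 0,"grip": 1}
    - {"tx": 0,"ty": 0,"tz": 0.4,"turn": 0,"grip": 1}
    - {"tx": 0,"ty": 0,"tz": 0.17,"turn": 0,"grip": 1}
    - {"tx": 0,"ty": 0,"tz": 0,"turn": 0,"grip": 1}

```text
time: 4.38
position: [0.4999, 0.102, 0.13]
tool_rot: [3.141, -0.003, -0.002]
ft_force: [0.7, -0.6, 0.0]
grip_width: 1.001
grip_force: 0.0
```

send_rows:
  steps:
    - {"tx": 0,"ty": 0,"tz": 0,"turn": 0,"grip": 0.4}
    - {"tx": 0,"ty": 0,"tz": 0,"turn": 0,"grip": 0.4}
    - {"tx": 0,"ty": 0,"tz": 0,"turn": 0,"grip": 0.4}
    - {"tx": 0,"ty": 0,"tz": 0,"turn": 0,"grip": 0.4}
    - {"tx": 0,"ty": 0,"tz": 0,"turn": 0,"grip": 0.4}
    - {"tx": 0,"ty": 0,"tz": 0,"turn": 0,"grip": 0.4}
  newtons: 40

```text
time: 5.12
position: [0.5, 0.1036, 0.1304]
tool_rot: [-3.141, -0.0, -0.0]
ft_force: [0.2, 2.3, 0.3]
grip_width: 0.499
grip_force: 40.0
```

send_rows:
  steps:
    - {"tx": 0,"ty": 0,"tz": -0.1,"turn": 0,"grip": 0.4}
    - {"tx": 0,"ty": 0,"tz": -0.1,"turn": 0,"grip": 0.4}
    - {"tx": 0,"ty": 0,"tz": -0.1,"turn": 0,"grip": 0.4}
    - {"tx": 0,"ty": 0,"tz": -0.1,"turn": 0,"grip": 0.4}
    - {"tx": 0,"ty": 0,"tz": -0.08,"turn": 0,"grip": 0.4}
    - {"tx": 0,"ty": 0,"tz": 0,"turn": 0,"grip": 0.4}

```text
time: 5.88
position: [0.4996, 0.1035, 0.1538]
tool_rot: [-3.139, -0.001, 0.002]
ft_force: [17.4, 6.8, -40.7]
grip_width: 0.5
grip_force: 40.0
```

Run:
```python
from h import *
b=im("scene");save(b,"s2.png",(220,140,420,290),4)
s=ctrl.get_state();print(s["position"],s["ft_force"],s["torque"])
```

```text
[0.49958665 0.10351728 0.15376417] [ 17.15665435   6.98194519 -41.85206931] [ 1.35126118 -3.65237418 -0.0454672 ]
```

View pics/s2.png

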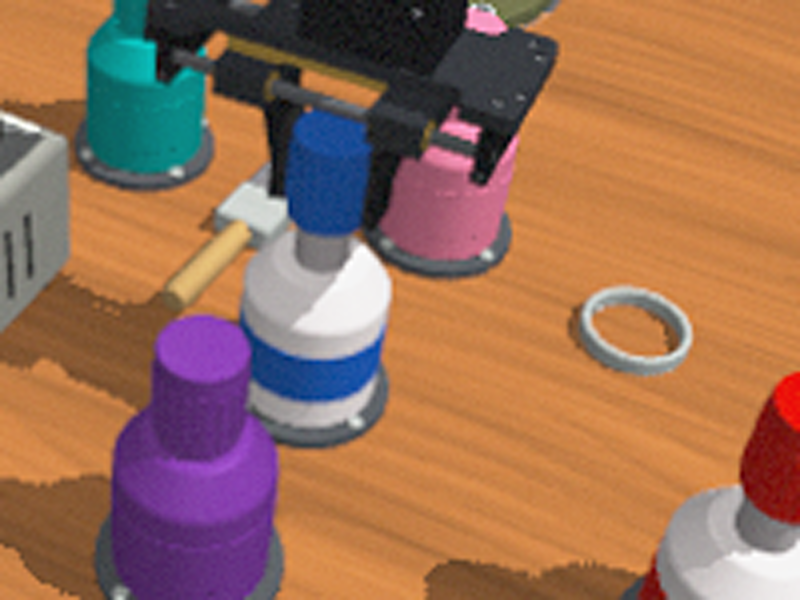

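The blue cap at crop (330,170) is raised, with grey neck showing. I'll check its height by projecting its silhouette.

```bash
cat > cap.py <<'E'
from h import *
import sys
def fit(b,xy,lo,hi,box):
    # vertical span of coloured cap silhouette vs projection
    hsv=cv2.cvtColor(b["pixels"],cv2.COLOR_RGB2HSV).astype(int)
    x0,y0,x1,y1=box
    m=np.zeros(hsv.shape[:2],bool); H=hsv[y0:y1,x0:x1]
    hue=(H[...,0]>lo)&(H[...,0]<hi) if lo<hi else (H[...,0]>lo)|(H[...,0]<hi)
    m[y0:y1,x0:x1]=hue&(H[...,1]>150)&(H[...,2]>50)
    n,l,s,c=cv2.connectedComponentsWithStats(m.astype(np.uint8)); k=1+s[1:,4].argmax()
    print("seen rows",s[k][1],s[k][1]+s[k][3],"cols",s[k][0],s[k][0]+s[k][2])
    for h in (0,.018,.022,.024,.026,.028):
        t=np.linspace(0,6.28,90)
        P=np.array([[xy[0]+.022*np.cos(a),xy[1]+.022*np.sin(a),z+h] for z in (.106,.161) for a in t])
        q=proj(b,P);print(h,q.min(0).round(1),q.max(0).round(1))
E
python3 - <<'E'
from cap import *
b=im("scene"); fit(b,(.4997,.1035),100,125,(285,160,325,205)); fit(b,(.5724,.358),175,6,(395,220,450,280))
E
```

```text
seen rows 168 199 cols 291 313
0 [290.3 175.6] [313.5 208.6]
0.018 [291.  168.8] [314.6 202.3]
0.022 [291.2 167.3] [314.8 200.9]
0.024 [291.2 166.5] [314.9 200.2]
0.026 [291.3 165.7] [315.  199.4]
0.028 [291.4 164.9] [315.1 198.7]
seen rows 233 271 cols 405 438
0 [399.6 240.4] [433.6 279.3]
0.018 [402.3 233.4] [437.1 273.1]
0.022 [402.9 231.8] [437.9 271.7]
0.024 [403.2 231. ] [438.3 271. ]
0.026 [403.5 230.2] [438.7 270.2]
0.028 [403.9 229.4] [439.1 269.5]
```

Run:
```python
from cap import *
b=im("scene"); o=cv2.imread("pics/scene.png")[:,:,::-1]; o=cv2.resize(o,(512,384),interpolation=cv2.INTER_AREA)
save(b,"x.png")
bo=dict(b);bo["pixels"]=np.ascontiguousarray(o)
fit(bo,(.4997,.1035),100,125,(285,160,325,212)); fit(bo,(.5724,.358),175,6,(395,220,450,280))
s=ctrl.get_state();print(s["position"],s["ft_force"])
```

```text
seen rows 176 207 cols 291 313
0 [290.3 175.6] [313.5 208.6]
0.018 [291.  168.8] [314.6 202.3]
0.022 [291.2 167.3] [314.8 200.9]
0.024 [291.2 166.5] [314.9 200.2]
0.026 [291.3 165.7] [315.  199.4]
0.028 [291.4 164.9] [315.1 198.7]
seen rows 233 271 cols 405 438
0 [399.6 240.4] [433.6 279.3]
0.018 [402.3 233.4] [437.1 273.1]
0.022 [402.9 231.8] [437.9 271.7]
0.024 [403.2 231. ] [438.3 271. ]
0.026 [403.5 230.2] [438.7 270.2]
0.028 [403.9 229.4] [439.1 269.5]
[0.4995832  0.10353793 0.15379284] [ 17.29389924   7.54663151 -41.34932985]
```

send_rows:
  steps:
    - {"tx": 0,"ty": 0,"tz": -0.05,"turn": 0,"grip": 0.4}
    - {"tx": 0,"ty": 0,"tz": 0,"turn": 0,"grip": 0.4}

```text
time: 6.28
position: [0.4988, 0.1035, 0.1549]
tool_rot: [-3.138, -0.0, 0.006]
ft_force: [20.2, 7.8, -50.5]
grip_width: 0.501
grip_force: 40.0
```

send_rows:
  steps:
    - {"tx": 0.06,"ty": 0,"tz": 0,"turn": 0,"grip": 0.4}
    - {"tx": 0,"ty": -0.02,"tz": 0,"turn": 0,"grip": 0.4}
    - {"tx": 0,"ty": 0,"tz": 0,"turn": 0,"grip": 0.4}

```text
time: 6.65
position: [0.499, 0.1036, 0.1548]
tool_rot: [-3.141, -0.0, 0.018]
ft_force: [8.5, 4.6, -42.1]
grip_width: 0.5
grip_force: 40.0
```

send_rows:
  steps:
    - {"tx": 0,"ty": 0,"tz": 0.08,"turn": 0,"grip": 0.4}
    - {"tx": 0,"ty": 0,"tz": 0,"turn": 0,"grip": 1}
    - {"tx": 0,"ty": 0,"tz": 0,"turn": 0,"grip": 1}
    - {"tx": 0,"ty": 0,"tz": 0,"turn": 0,"grip": 1}
    - {"tx": 0,"ty": 0,"tz": 0,"turn": 0,"grip": 1}

```text
time: 7.28
position: [0.5043, 0.1043, 0.1583]
tool_rot: [3.141, -0.0, 0.003]
ft_force: [-0.5, 0.9, 0.7]
grip_width: 0.868
grip_force: 0.0
```

Run:
```python
from cap import *
b=im("scene");save(b,"s3.png",(285,155,325,210),10)
fit(b,(.4997,.1035),100,125,(285,160,325,212))
```

```text
seen rows 168 199 cols 292 314
0 [290.3 175.6] [313.5 208.6]
0.018 [291.  168.8] [314.6 202.3]
0.022 [291.2 167.3] [314.8 200.9]
0.024 [291.2 166.5] [314.9 200.2]
0.026 [291.3 165.7] [315.  199.4]
0.028 [291.4 164.9] [315.1 198.7]
```

View pics/s3.png

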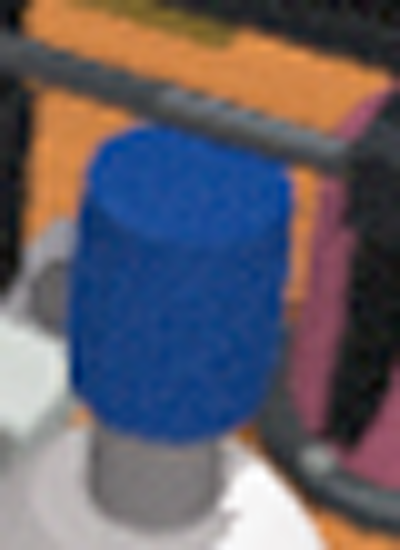

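send_rows:
  steps:
    - {"tx": -0.06,"ty": 0,"tz": 0.11,"turn": 0,"grip": 1}
    - {"tx": 0,"ty": 0,"tz": 0.11,"turn": 0,"grip": 1}
    - {"tx": 0,"ty": 0,"tz": 0,"turn": 0,"grip": 0.4}
    - {"tx": 0,"ty": 0,"tz": 0,"turn": 0,"grip": 0.4}
    - {"tx": 0,"ty": 0,"tz": 0,"turn": 0,"grip": 0.4}
    - {"tx": 0,"ty": 0,"tz": 0,"turn": 0,"grip": 0.4}
    - {"tx": 0,"ty": 0,"tz": 0,"turn": 0,"grip": 0.4}
  newtons: 55

```text
time: 8.2
position: [0.5001, 0.1043, 0.1442]
tool_rot: [3.141, 0.0, 0.0]
ft_force: [-0.1, -2.7, 1.5]
grip_width: 0.515
grip_force: 3.5
```

send_rows:
  steps:
    - {"tx": 0,"ty": 0,"tz": -0.05,"turn": 0,"grip": 0.4}
    - {"tx": 0,"ty": 0,"tz": 0,"turn": 0,"grip": 0.4}

```text
time: 8.45
position: [0.5, 0.1037, 0.1444]
tool_rot: [-3.141, 0.001, 0.001]
ft_force: [7.2, 0.5, -18.5]
grip_width: 0.493
grip_force: 55.0
```

send_rows:
  steps:
    - {"tx": 0,"ty": 0,"tz": -0.05,"turn": 0,"grip": 0.4}
    - {"tx": 0,"ty": 0,"tz": 0,"turn": 0,"grip": 0.4}

```text
time: 8.7
position: [0.4999, 0.1036, 0.1446]
tool_rot: [-3.14, 0.0, 0.001]
ft_force: [14.5, 2.2, -36.6]
grip_width: 0.497
grip_force: 55.0
```

The cap is at a hard stop: 37 N produced no motion. I'll relax, open and go to red, then check blue unobstructed.

send_rows:
  steps:
    - {"tx": 0,"ty": 0,"tz": 0.09,"turn": 0,"grip": 0.4}
    - {"tx": 0,"ty": 0,"tz": 0,"turn": 0,"grip": 1}
    - {"tx": 0,"ty": 0,"tz": 0,"turn": 0,"grip": 1}
    - {"tx": 0,"ty": 0,"tz": 0,"turn": 0,"grip": 1}
    - {"tx": 0,"ty": 0,"tz": 0,"turn": 0,"grip": 1}
    - {"tx": 0,"ty": 0,"tz": -0.5,"turn": 0,"grip": 1}
    - {"tx": 0,"ty": 0,"tz": -0.6,"turn": 0,"grip": 1}
    - {"tx": 0,"ty": 0,"tz": -0.6,"turn": 0,"grip": 1}
    - {"tx": 0,"ty": 0,"tz": -0.6,"turn": 0,"grip": 1}
    - {"tx": 0.3,"ty": -0.8,"tz": 0,"turn": 0,"grip": 0.5}
    - {"tx": 0.3,"ty": -0.8,"tz": 0,"turn": 0,"grip": 0}
    - {"tx": 0.3,"ty": -0.8,"tz": 0,"turn": 0,"grip": 0}
  newtons: 20

```text
time: 10.2
position: [0.5547, 0.2495, 0.2831]
tool_rot: [3.141, -0.002, 0.002]
ft_force: [1.2, -0.3, -0.2]
grip_width: 0.741
grip_force: 0.0
```

Run:
```python
from cap import *
b=im("scene");save(b,"s4.png",(285,155,455,285),4.5)
fit(b,(.4997,.1035),100,125,(285,155,325,212))
```

```text
seen rows 167 199 cols 292 314
0 [290.3 175.6] [313.5 208.6]
0.018 [291.  168.8] [314.6 202.3]
0.022 [291.2 167.3] [314.8 200.9]
0.024 [291.2 166.5] [314.9 200.2]
0.026 [291.3 165.7] [315.  199.4]
0.028 [291.4 164.9] [315.1 198.7]
```

View pics/s4.png

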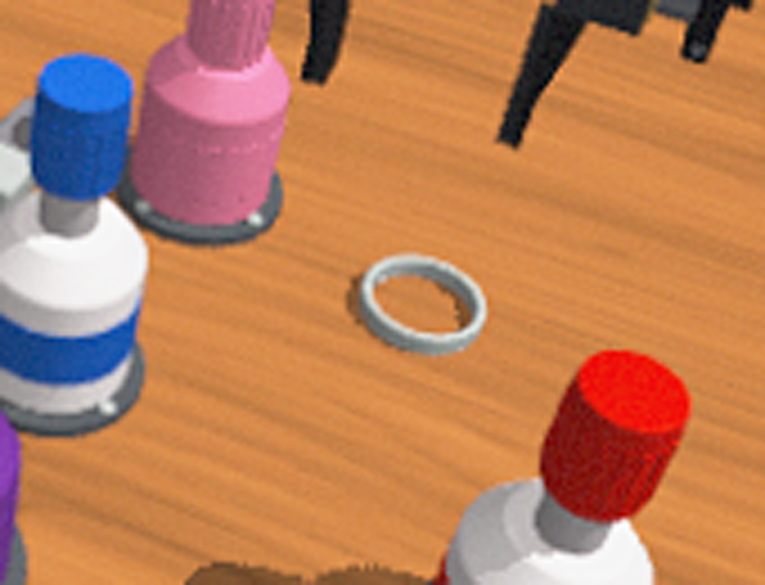

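The blue cap at crop (80,130) shows about as much neck as red does at (590,520), which fits it being up. Now I press red.

send_rows:
  steps:
    - {"tx": 0.15,"ty": -0.9,"tz": 0,"turn": 0,"grip": 0}
    - {"tx": 0.15,"ty": -0.9,"tz": 0,"turn": 0,"grip": 0}
    - {"tx": 0,"ty": 0,"tz": 0,"turn": 0,"grip": 0}
    - {"tx": 0,"ty": 0,"tz": 0.4,"turn": 0,"grip": 0}
    - {"tx": 0,"ty": 0,"tz": 0.4,"turn": 0,"grip": 0}
    - {"tx": 0,"ty": 0,"tz": 0.3,"turn": 0,"grip": 0}
    - {"tx": 0,"ty": 0,"tz": 0,"turn": 0,"grip": 0}

```text
time: 11.12
position: [0.5717, 0.3548, 0.2152]
tool_rot: [3.139, -0.002, -0.003]
ft_force: [-0.5, 0.6, 0.2]
grip_width: 0.013
grip_force: 0.0
```

send_rows:
  steps:
    - {"tx": 0,"ty": 0,"tz": 0.2,"turn": 0,"grip": 0}
    - {"tx": 0,"ty": 0,"tz": 0.1,"turn": 0,"grip": 0}
    - {"tx": 0,"ty": 0,"tz": 0.1,"turn": 0,"grip": 0}
    - {"tx": 0,"ty": 0,"tz": 0.1,"turn": 0,"grip": 0}
    - {"tx": 0,"ty": 0,"tz": 0.1,"turn": 0,"grip": 0}
    - {"tx": 0,"ty": 0,"tz": 0.1,"turn": 0,"grip": 0}
    - {"tx": 0,"ty": 0,"tz": 0,"turn": 0,"grip": 0}

```text
time: 12.0
position: [0.5724, 0.3565, 0.1758]
tool_rot: [-3.141, 0.0, -0.002]
ft_force: [-0.7, -0.9, 4.7]
grip_width: 0.01
grip_force: 2.0
```

send_rows:
  steps:
    - {"tx": 0,"ty": 0,"tz": 0.05,"turn": 0,"grip": 0}
    - {"tx": 0,"ty": 0,"tz": 0,"turn": 0,"grip": 0}

```text
time: 12.25
position: [0.5725, 0.3566, 0.1754]
tool_rot: [-3.141, 0.0, -0.004]
ft_force: [-4.4, -4.4, 15.2]
grip_width: 0.004
grip_force: 7.4
```

send_rows:
  steps:
    - {"tx": 0,"ty": 0,"tz": 0.05,"turn": 0,"grip": 0}
    - {"tx": 0,"ty": 0,"tz": 0,"turn": 0,"grip": 0}

```text
time: 12.5
position: [0.5725, 0.3567, 0.1752]
tool_rot: [3.142, -0.001, 0.006]
ft_force: [-7.1, -7.7, 25.4]
grip_width: 0.01
grip_force: 13.0
```

Red is home: the tip is at 0.161 against a hard stop. Next I check blue's height with a light touch on the way back.

send_rows:
  steps:
    - {"tx": 0,"ty": 0,"tz": -0.5,"turn": 0,"grip": 0}
    - {"tx": 0,"ty": 0,"tz": -0.5,"turn": 0,"grip": 0}
    - {"tx": 0,"ty": 0,"tz": -0.5,"turn": 0,"grip": 0}
    - {"tx": -0.2,"ty": 0.7,"tz": 0,"turn": 0,"grip": 0}
    - {"tx": -0.2,"ty": 0.7,"tz": 0,"turn": 0,"grip": 0}
    - {"tx": -0.2,"ty": 0.7,"tz": 0,"turn": 0,"grip": 0}
    - {"tx": -0.2,"ty": 0.7,"tz": 0,"turn": 0,"grip": 0}
    - {"tx": -0.2,"ty": 0.7,"tz": 0,"turn": 0,"grip": 0}
    - {"tx": -0.2,"ty": 0.7,"tz": 0,"turn": 0,"grip": 0}
    - {"tx": 0,"ty": 0,"tz": 0.4,"turn": 0,"grip": 0}
    - {"tx": 0,"ty": 0,"tz": 0.3,"turn": 0,"grip": 0}
    - {"tx": 0,"ty": 0,"tz": 0,"turn": 0,"grip": 0}

```text
time: 14.0
position: [0.4989, 0.1049, 0.2152]
tool_rot: [-3.142, -0.002, 0.005]
ft_force: [-0.1, -0.1, 0.8]
grip_width: 0.002
grip_force: 0.0
```

send_rows:
  steps:
    - {"tx": 0,"ty": 0,"tz": 0.1,"turn": 0,"grip": 0}
    - {"tx": 0,"ty": 0,"tz": 0.06,"turn": 0,"grip": 0}
    - {"tx": 0,"ty": 0,"tz": 0,"turn": 0,"grip": 0}

```text
time: 14.38
position: [0.5, 0.1046, 0.2071]
tool_rot: [-3.142, -0.001, 0.0]
ft_force: [0.5, 0.1, 0.7]
grip_width: 0.006
grip_force: 0.0
```

send_rows:
  steps:
    - {"tx": 0,"ty": 0,"tz": 0.03,"turn": 0,"grip": 0}
    - {"tx": 0,"ty": 0,"tz": 0,"turn": 0,"grip": 0}

```text
time: 14.62
position: [0.5, 0.1043, 0.2053]
tool_rot: [3.141, -0.0, 0.0]
ft_force: [0.3, 0.2, 0.2]
grip_width: 0.005
grip_force: 0.0
```

Tip at 0.191, no contact yet.

send_rows:
  steps:
    - {"tx": 0,"ty": 0,"tz": 0.03,"turn": 0,"grip": 0}
    - {"tx": 0,"ty": 0,"tz": 0,"turn": 0,"grip": 0}

```text
time: 14.88
position: [0.4999, 0.1043, 0.2034]
tool_rot: [3.141, -0.0, -0.0]
ft_force: [0.6, 1.3, 0.2]
grip_width: 0.007
grip_force: 0.0
```

send_rows:
  steps:
    - {"tx": 0,"ty": 0,"tz": 0.02,"turn": 0,"grip": 0}
    - {"tx": 0,"ty": 0,"tz": 0,"turn": 0,"grip": 0}

```text
time: 15.12
position: [0.5001, 0.1044, 0.2026]
tool_rot: [3.141, -0.0, 0.001]
ft_force: [-0.4, 0.3, 2.9]
grip_width: 0.007
grip_force: 1.2
```

Contact at tip height 0.1886, so the blue cap is fully up (28 mm). On to the white key.

send_rows:
  steps:
    - {"tx": 0,"ty": 0,"tz": -0.5,"turn": 0,"grip": 0}
    - {"tx": 0,"ty": 0,"tz": -0.5,"turn": 0,"grip": 0}
    - {"tx": 0.2,"ty": 0.7,"tz": 0,"turn": 0,"grip": 0}
    - {"tx": 0,"ty": 0.7,"tz": 0,"turn": 0,"grip": 0}
    - {"tx": 0,"ty": 0.7,"tz": 0,"turn": 0,"grip": 0}
    - {"tx": 0,"ty": 0.7,"tz": 0,"turn": 0,"grip": 0}
    - {"tx": 0,"ty": 0.7,"tz": 0,"turn": 0,"grip": 0}
    - {"tx": 0,"ty": 0.7,"tz": 0,"turn": 0,"grip": 0}
    - {"tx": 0,"ty": 0.8,"tz": 0,"turn": 0,"grip": 0}
    - {"tx": 0,"ty": 0,"tz": 0.7,"turn": 0,"grip": 0}
    - {"tx": 0,"ty": 0,"tz": 0.7,"turn": 0,"grip": 0}
    - {"tx": 0,"ty": 0,"tz": 0,"turn": 0,"grip": 0}

```text
time: 16.62
position: [0.5094, -0.1949, 0.1749]
tool_rot: [-3.139, 0.0, 0.011]
ft_force: [-0.2, -0.3, 0.2]
grip_width: 0.003
grip_force: 0.0
```

send_rows:
  steps:
    - {"tx": 0,"ty": 0,"tz": 0,"turn": 0,"grip": 0}

```text
time: 16.75
position: [0.5129, -0.1957, 0.1799]
tool_rot: [3.141, 0.001, 0.003]
ft_force: [-0.1, 0.6, 0.9]
grip_width: 0.005
grip_force: 0.0
```

Run:
```python
from h import *
b=im("scene");save(b,"s5.png",(90,110,250,230),5)
```

```text
(no output)
```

View pics/s5.png

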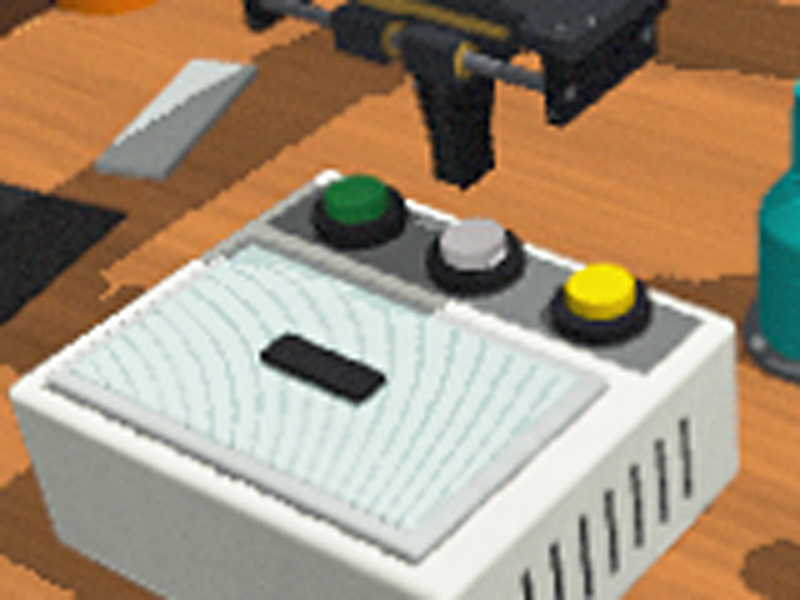

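The fingertips at crop (465,180) are above the white key at (473,245).

send_rows:
  steps:
    - {"tx": 0,"ty": 0.02,"tz": 0.3,"turn": 0,"grip": 0}
    - {"tx": 0,"ty": 0,"tz": 0.2,"turn": 0,"grip": 0}
    - {"tx": 0,"ty": 0,"tz": 0.05,"turn": 0,"grip": 0}
    - {"tx": 0,"ty": 0,"tz": 0,"turn": 0,"grip": 0}

```text
time: 17.3
position: [0.5115, -0.1968, 0.1452]
tool_rot: [-3.141, 0.0, 0.002]
ft_force: [-0.5, -0.0, 2.6]
grip_width: 0.003
grip_force: 1.0
```

send_rows:
  steps:
    - {"tx": 0,"ty": 0,"tz": 0.05,"turn": 0,"grip": 0}
    - {"tx": 0,"ty": 0,"tz": 0.05,"turn": 0,"grip": 0}
    - {"tx": 0,"ty": 0,"tz": 0,"turn": 0,"grip": 0}

```text
time: 17.68
position: [0.5121, -0.1969, 0.1404]
tool_rot: [3.141, 0.0, 0.0]
ft_force: [-4.3, 1.3, 8.1]
grip_width: 0.004
grip_force: 4.0
```

send_rows:
  steps:
    - {"tx": 0,"ty": 0,"tz": 0.05,"turn": 0,"grip": 0}
    - {"tx": 0,"ty": 0,"tz": 0,"turn": 0,"grip": 0}

```text
time: 17.92
position: [0.5122, -0.1969, 0.1401]
tool_rot: [3.14, -0.0, 0.001]
ft_force: [-9.6, 2.9, 22.7]
grip_width: 0.004
grip_force: 11.4
```

White is bottomed out (hard stop, 23 N). Release it, then go to green.

send_rows:
  steps:
    - {"tx": 0,"ty": 0,"tz": -0.3,"turn": 0,"grip": 0}
    - {"tx": 0,"ty": 0,"tz": -0.3,"turn": 0,"grip": 0}
    - {"tx": 0,"ty": 0,"tz": 0,"turn": 0,"grip": 0}
    - {"tx": -0.05,"ty": 0.63,"tz": 0,"turn": 0,"grip": 0}
    - {"tx": 0,"ty": 0.62,"tz": 0,"turn": 0,"grip": 0}
    - {"tx": 0,"ty": 0,"tz": 0,"turn": 0,"grip": 0}
    - {"tx": 0,"ty": 0,"tz": 0,"turn": 0,"grip": 0}

```text
time: 18.8
position: [0.5088, -0.2709, 0.1715]
tool_rot: [-3.14, -0.0, 0.001]
ft_force: [0.6, 0.9, 0.2]
grip_width: 0.006
grip_force: 0.0
```

send_rows:
  steps:
    - {"tx": 0,"ty": 0,"tz": 0.3,"turn": 0,"grip": 0}
    - {"tx": 0,"ty": 0,"tz": 0.1,"turn": 0,"grip": 0}
    - {"tx": 0,"ty": 0,"tz": 0.05,"turn": 0,"grip": 0}
    - {"tx": 0,"ty": 0,"tz": 0.05,"turn": 0,"grip": 0}
    - {"tx": 0,"ty": 0,"tz": 0.05,"turn": 0,"grip": 0}
    - {"tx": 0,"ty": 0,"tz": 0,"turn": 0,"grip": 0}

```text
time: 19.55
position: [0.5092, -0.2713, 0.1404]
tool_rot: [-3.141, -0.0, -0.0]
ft_force: [-3.9, 3.5, 7.2]
grip_width: 0.003
grip_force: 3.7
```

send_rows:
  steps:
    - {"tx": 0,"ty": 0,"tz": 0.05,"turn": 0,"grip": 0}
    - {"tx": 0,"ty": 0,"tz": 0,"turn": 0,"grip": 0}

```text
time: 19.8
position: [0.5092, -0.2713, 0.1402]
tool_rot: [3.141, 0.0, 0.001]
ft_force: [-7.8, 5.7, 20.3]
grip_width: 0.006
grip_force: 10.5
```

Green is also bottomed. I'll retreat, check the scene and hand in.

send_rows:
  steps:
    - {"tx": 0,"ty": 0,"tz": -0.3,"turn": 0,"grip": 0}
    - {"tx": 0,"ty": 0,"tz": -0.5,"turn": 0,"grip": 0}
    - {"tx": 0,"ty": 0,"tz": -0.6,"turn": 0,"grip": 0}
    - {"tx": 0,"ty": 0,"tz": 0,"turn": 0,"grip": 0}
    - {"tx": 0,"ty": 0,"tz": 0,"turn": 0,"grip": 0}

```text
time: 20.42
position: [0.5087, -0.2721, 0.2198]
tool_rot: [3.141, -0.001, -0.001]
ft_force: [-0.6, -1.3, 0.5]
grip_width: 0.006
grip_force: 0.0
```

Run:
```python
from h import *
save(im("scene"),"end.png",s=1.5)
```

```text
(no output)
```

View pics/end.png

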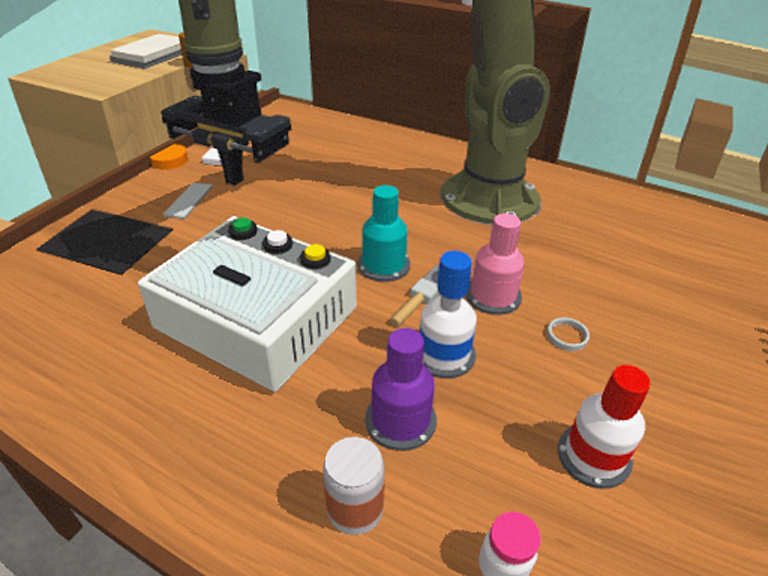

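The picture shows blue up at (455,275), red home at (625,392), all three keys released and the bystanders unmoved.

```bash
python3 -c "
from bench import ctrl
print(ctrl.close_job())"
```

```text
the job is handed in; nothing more can be done
None
```

I handed the job in at about 20 s: the red cap is home, the blue cap is fully up, and white then green were each pressed fully and released; the yellow key and the other things on the bench were left alone, and no verdict was returned.

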